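# Open the thumb-latched gate of a tray lane

## Task

Open the gate at the head of the tray lane so that the waiting tray of breakers can be let through: press its thumb lever down gently until the latch bar behind the gate is lifted clear of its keeper, and keep it lifted while you push the gate away from you out of the keeper. Then swing the gate steadily on, right round to its stop, and leave it standing wide open with the latch bar hanging down and your hand off it. Never force the lever or a gate that is still caught, do not fling the gate, and leave the spare breaker, the screwdriver and the screw bin where they lie.

Things in the scene. Friction and masses are not known exactly. Their poses are not given: they have to be found in the camera images.
- thumb_pad (a point): Top of the thumb pad, a dark domed steel disc 34 mm across, on the robot's side of the gate: 41 mm out from its face, 190 mm from the hinge axis, 200 mm above the bench. Press it with shut fingers. A raised heel, 28 mm wide, 12 mm higher, rises 25 mm nearer the gate. At rest x points level through the shut gate, away from the robot, y along it to the hinge, z up; tips with the lever.
- thumb_lever (a joint): Thumb lever angle, rad: 0 at rest, grows to 0.45 as the pad is pressed down if nothing stops it sooner. Its pin lies in the gate's mid-plane, 56 mm behind the pad's top and 10 mm lower. 0.1 rad lowers the pad 5.6 mm and lifts the bar's free end about 6 mm. Lifting the bar takes 1 to 4 N at the pad. The bar's weight brings the lever up again.
- latch_bar (a joint): Latch bar angle, rad: 0 lying in the keeper or hanging down, grows as its free end rises. A steel flat 245 x 22 x 8 mm (about 0.3 kg) along the far face of the gate's top rail, pivoted 100 mm from the hinge axis. The lever's tail lifts it from below; only its weight brings it down.
- bar_end (a point): On the latch bar's middle line, 230 mm from its pivot, where it lies in the keeper. The keeper, a dark bracket on the far face of the latch post, has a lip beyond the bar and a hood over it. It is set by slots: its height differs and is not measured. The bar must rise 4 to 21 mm to pass over the lip; 2 to 4 mm higher it meets the hood, a sudden firm stop felt at the pad.
- gate_hinge (a point): Point on the gate's upright, fixed hinge axis at the height of the gate's top edge, 210 mm above the bench. x points square through the shut gate away from the robot, y from the gate to the hinge post, z up. The shut gate, a framed clear panel, runs from 12 to 300 mm along -y; it is 30 mm thick (faces 15 mm either side of the axis), from 55 to 210 mm above the bench.
- gate (a joint): Gate angle, rad: 0 shut, grows as it swings away from the robot (counter-clockwise from above) to the open stop at 1.5. Hinge friction 0.12 N m; it stays where it is let go. While caught it gives only 0.02; past 0.15 the bar is out of the keeper. Over 20 N from the robot on gate, lever or bar is forcing it; over 2 rad/s is flinging it.
- latch_post (a point): Top centre of the latch post, aluminium profile 30 mm square, 330 mm from the hinge axis, where the shut gate's free edge stands. The hinge post, its like, stands 27 mm beyond the hinge axis. Both end 219 mm above the bench, on a black plate 12 mm thick; the keeper's hood reaches at most 235 mm.
- spare_breaker_mid (a point): Middle of the spare circuit breaker, a white stepped block 80 x 36 x 71 mm standing toggles up on the fixture plate, on the robot's side of the latch post. To be left alone (not moved by more than 20 mm).
- screwdriver_grip (a point): Middle of the handle of a screwdriver, 190 mm long, lying on the fixture plate beside the hinge post. To be left alone (not moved by more than 20 mm).
- screw_bin_mid (a point): Middle of an open grey bin, 100 x 70 x 40 mm, on the fixture plate beyond the latch post, beside the lane. To be left alone (not moved by more than 20 mm).

How it is judged:
On the way, in this order (a step that is already met when the one before it is completed fails the run):
1. with the gate still shut, the thumb lever is pressed and lifts the latch bar (value of joint thumb_lever above 0.05 rad and value of joint latch_bar above 0.012 rad and value of joint gate below 0.06 rad), for 0.1 s.
2. the gate has swung out of the keeper (value of joint gate above 0.2 rad), for 0.1 s.
At the end, for the whole second after the job is handed in: The gate stands at rest wide open, within 0.12 rad (7 degrees) of its stop at 1.5 rad, and the latch bar hangs down (under 0.03 rad) (value of joint gate above 1.38 rad and velocity of joint gate between -0.05 and 0.05 rad/s and value of joint latch_bar below 0.03 rad); the robot touches nothing.
It fails at once if the gate, its lever or its bar is forced: more than 20 N from the robot (contact force between any of the fingers, the arm and gate above 20 N).
It fails at once if the gate is flung: faster than 2 rad/s (velocity of joint gate above 2 rad/s or velocity of joint gate below -2 rad/s).
It fails at once if the spare breaker, the screwdriver or the screw bin is moved by more than 20 mm (distance of any of spare_breaker_mid, screwdriver_grip, screw_bin_mid from where it was at the start of the episode above 0.02 m).
It also fails if it takes over 64 s, if anything falls off the work surface, if the arm or the gripper's body presses on something with over 40 N, if the wrist force passes 120 N, or if a joint passes its speed limit or range.

## Robot

A 6-joint arm with a two-finger parallel gripper is mounted at the origin on the work surface. World frame = base frame: x ahead of the robot, y to its left, z up, the work surface at z = 0. Lengths are in m, angles in rad, forces in N, time in s.
With the tool pointing down it reaches from about 0.225 to 0.875 m from the base axis. Payload 3.4 kg.
Tool frame: the origin (TCP) lies at the very end of the fingers, on their centre line; the grasp point (between the pads) lies 19 mm behind it (grip_depth is the distance from the TCP to the grasp point, in m); x points along the fingers, z is the direction in which the jaws open and shut, and the axes are right-handed (so a half turn about x gives the same grasp; the last joint's range is limited). The gripper opens to 85 mm and grips with 20 to 120 N. Pads are 22 mm wide; open, the fingers measure 114 mm over their backs; the gripper's body (76 mm by 85 mm) begins 54 mm behind the grasp point. The pads swing forward as they close: fully open they stand 13 mm farther back than shut.
Start: joints at [1.076, 0.276, 1.505, -0, 1.361, -0.121], TCP at [0.21, 0.535, 0.231] pointing down, gripper open.
Joint ranges: [-2.89, 2.89], [-0.75, 2.08], [0.22, 2.7], [-1.18, 4.32], [0.11, 2.71], [-2.7, 2.7]. Speed limits (rad/s): [2.57, 2.57, 3.14, 3.14, 3.14, 3.14].

## Interface

Orientations are given as a unit quaternion [w, x, y, z].
In Python, from rig import get_state, get_image, sign_off, grip_depth gives the robot as it stands. The module is installed in compiled form; this text tells all that it offers.
- The arm moves only by the tool arm_command, never from a script. Its argument "series" is a list of rows, each an object with "dp": the shift along the tool's x, y, z scaled (see below), a list of three; "angular": the turn, a rotation vector about the tool's x, y, z scaled (see below), a list of three; "gripper": the finger opening in mm, from 0 to 85.4. A call has exactly 8 rows; each row shifts and turns the pose as measured when the row begins, along the tool's axes as they then stand; what a row does not reach is not made up. The controller multiplies each number of a shift by 0.12 m and each number of a turn by 90 degrees. A row lasts 1/8 s, in which the tool goes at most 62.5 mm and 10.7 degrees, less where a joint would pass 70% of its speed; a pose out of reach is approached as far as the arm can. A call with a number of a shift or a turn outside -1 to 1 is refused whole. A call with a gripper value outside its range is refused whole. The fingers move at their own pace and stop on an object; "grip_force" is the grip in N (left out, the last holds). Time passes only in rows, so rows that do not move let the fingers close, or fill a call up. It gives the time, the measured TCP pose, the force and the opening at its end, in the units of the state.
- get_state(): the state, without advancing time (a new reading comes with each control period).
- get_image(name): name is "scene" or "side" or "wrist"; returns a dict with "image" (400x640x3 uint8, blue, green, red), "depth" (400x640 float32, m along the optical axis (not along the pixel's ray), 0 where there is no reading), "mtx" (3x3 intrinsics, pixels), "view" (4x4, takes a point from world to camera coordinates); the wrist camera has in their place "mount" (4x4, takes a point from camera to tool coordinates, whose origin is the TCP and whose axes are the tool frame's). Camera axes: x right, y up, looking along -z (the intrinsics and any distortion apply to the point x, -y, -z); pixel columns grow to the right and rows downward; lengths in m; the calibration is good to about 2 mm. The wrist camera is an equidistant fisheye: a pixel r from the principal point sees the ray r / f radians off the axis. A picture is of the moment at which its call begins: read the wrist's pose just before it.
- sign_off(): hands the job in, once; it reports no verdict.
The state is a dict: "clock": time; "qpos": joint angles; "qd": joint speeds; "effort": joint torques, N m; "position": TCP position; "ee_rot": TCP orientation; "contact_force": force on the tool from outside, world axes, zero at the start; "moment": the same for the moment, N m; "width": finger opening in m.
Only numpy, scipy, OpenCV 4.12 (cv2) and the standard library are available. Lean on these libraries where they do the work, as an engineer would, in place of code of your own. Each camera call takes 0.05 s, during which the arm holds its last target. There are 200 camera calls.

## Working session

There is one attempt and no reset: what is moved stays moved. The work goes in short steps, Python scripts to look and compute and a tool call to move; the robot and the scene stay as the last step left them, time stands still between calls to the robot, and variables do not carry over. Pictures are saved under pics/ and viewed, about 8 in all and at most 12, crops included, and the job is handed in when it is done.

Besides the shell and the picture viewer there is one more tool, called after ">>>" by a JSON object that holds its "method" and its "body". arm_command: Moves the arm, as the interface text tells. Its arguments: {"type":"object","properties":{"series":{"type":"array","items":{"type":"object","properties":{"dp":{"type":"array","items":{"type":"number"}},"angular":{"type":"array","items":{"type":"number"}},"gripper":{"type":"number"}}}},"grip_force":{"type":"number"}},"required":["series"]}

```bash
mkdir -p pics; python3 - <<'E'
from rig import *
import rig,cv2,numpy as np
s=get_state();print({k:np.round(v,4) for k,v in s.items()}, grip_depth if not callable(grip_depth) else grip_depth())
for n in("scene","side"):
    d=get_image(n);cv2.imwrite(f"pics/{n}0.png",d["image"]);np.savez(f"{n}0.npz",**d);print(n,d["mtx"],d["view"],(d["depth"]>0).mean(), [k for k in d])
E
```

```text
{'clock': np.float64(0.0), 'qpos': array([ 1.076 ,  0.2766,  1.5062,  0.    ,  1.3607, -0.121 ]), 'qd': array([ 0.0005,  0.0008,  0.0003, -0.0001, -0.0016, -0.0008]), 'effort': array([ 7.00000e-04, -4.16770e+01, -2.45801e+01, -1.00000e-04,
        1.09000e-02, -0.00000e+00]), 'position': array([0.2097, 0.5348, 0.2304]), 'ee_rot': array([ 0.5836, -0.3987,  0.5848,  0.3981]), 'contact_force': array([-0.0772,  0.4347, -0.559 ]), 'moment': array([-0.0315, -0.0357, -0.0042]), 'width': np.float64(0.0849)} 0.0187
scene [[474.13114064   0.         320.57721592]
 [  0.         474.13114064 206.2871329 ]
 [  0.           0.           1.        ]] [[ 0.09377598  0.99550231  0.01346187 -0.05383374]
 [-0.69719814  0.05601134  0.71468699  0.24315114]
 [ 0.71071853 -0.07640607  0.69931487 -1.49558236]
 [ 0.          0.          0.          1.        ]] 0.99603125 ['image', 'depth', 'mtx', 'view']
side [[502.54539629   0.         323.20538784]
 [  0.         502.54539629 200.88825383]
 [  0.           0.           1.        ]] [[ 0.8160813  -0.57784958  0.01005857 -0.42274793]
 [ 0.3529588   0.51210464  0.78305103 -0.30647694]
 [-0.45763675 -0.63548304  0.62187612 -1.08492692]
 [ 0.          0.          0.          1.        ]] 0.9960859375 ['image', 'depth', 'mtx', 'view']
```

View pics/scene0.png

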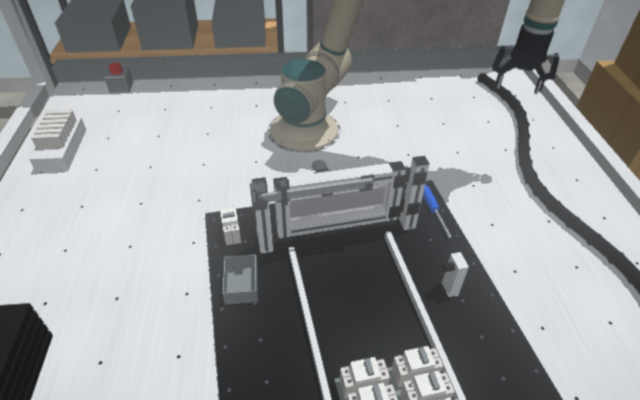

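View pics/side0.png

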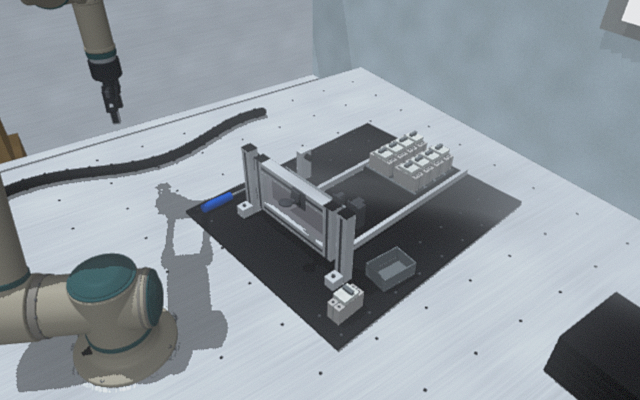

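```bash
cat >h.py <<'E'
import numpy as np,cv2
def cloud(d):
    z=d["depth"];K=d["mtx"];v,u=np.mgrid[:400,:640]
    p=np.stack([(u-K[0,2])/K[0,0]*z,-(v-K[1,2])/K[1,1]*z,-z],-1)
    V=d["view"];return (p-V[:3,3])@V[:3,:3]
def proj(d,P):
    V=d["view"];c=np.asarray(P)@V[:3,:3].T+V[:3,3];K=d["mtx"]
    return np.stack([K[0,0]*c[...,0]/-c[...,2]+K[0,2],-K[1,1]*c[...,1]/-c[...,2]+K[1,2]],-1)
E
python3 - <<'E'
from h import *
S=np.zeros((600,800,3),np.uint8)
for n in("scene","side"):
    d=np.load(n+"0.npz");P=cloud(d);m=d["depth"]>0
    x,y,z=P[...,0],P[...,1],P[...,2]
    roi=m&(x>.25)&(x<.75)&(y>-.35)&(y<.35)
    for a,b in((.19,.203),(.203,.213),(.213,.226),(.226,.26)):
        k=roi&(z>a)&(z<b);q=P[k]
        if len(q)>5:
            c,(w,h),an=cv2.minAreaRect(q[:,:2].astype(np.float32));print(n,a,len(q),np.round(c,3),round(w,3),round(h,3),round(an,1))
    k=roi&(z>.12)&(z<.26)
    # top view map 1.6px/mm
    X=((x[k]-.3)*1500).astype(int);Y=((.3-y[k])*1333).astype(int);o=(X>=0)&(X<600)&(Y>=0)&(Y<800)
    S[599-X[o],Y[o],1 if n=="scene" else 2]=np.clip((z[k][o]-.12)*2000+40,0,255)
    im=cv2.resize(d["image"][130:260,200:460] if n=="scene" else d["image"][120:320,180:440],None,fx=3,fy=3 if n=="scene" else 2.9,interpolation=2)
    cv2.imwrite(f"pics/{n}crop.png",im)
cv2.imwrite("pics/top.png",cv2.dilate(S,np.ones((3,3))))
E
```

```text
scene 0.19 1046 [0.451 0.047] 0.108 0.394 8.6
scene 0.203 1919 [0.456 0.046] 0.089 0.392 10.1
scene 0.213 310 [0.47  0.049] 0.055 0.396 10.8
scene 0.226 269 [ 0.52  -0.101] 0.036 0.081 8.4
side 0.19 662 [0.448 0.048] 0.108 0.395 8.2
side 0.203 1256 [0.448 0.045] 0.105 0.391 8.3
side 0.213 671 [0.464 0.05 ] 0.06 0.399 10.7
side 0.226 242 [ 0.517 -0.101] 0.037 0.082 9.1
```

View pics/top.png

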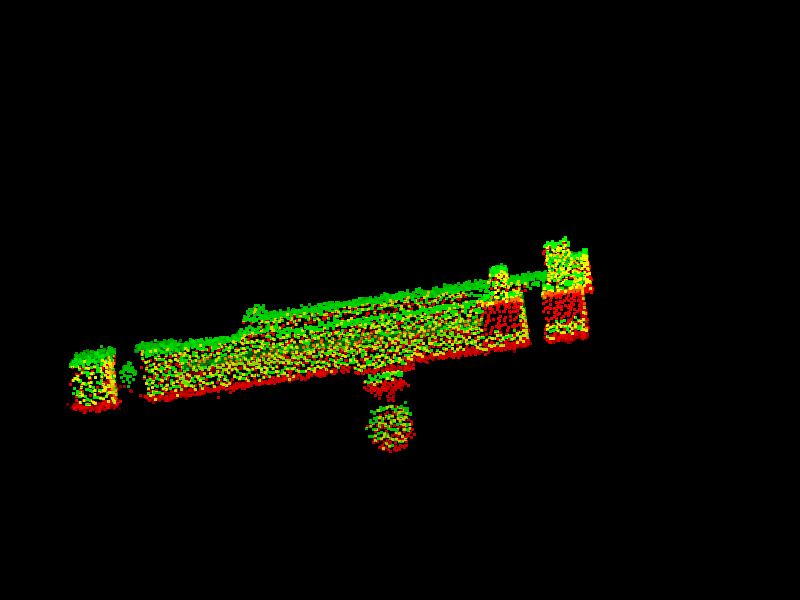

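View pics/sidecrop.png

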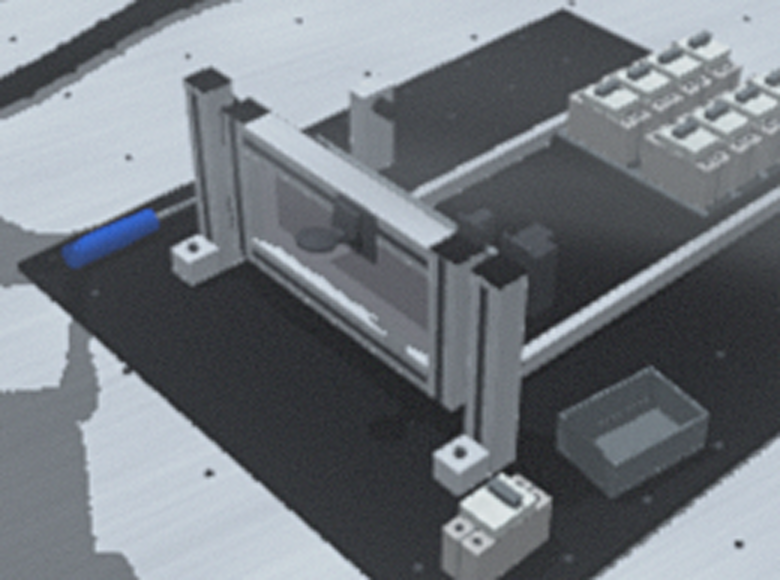

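```bash
cat >>h.py <<'E'
from scipy.spatial.transform import Rotation as R
def pose(s):
    q=np.array(s["ee_rot"]);return np.array(s["position"]),R.from_quat(q[[1,2,3,0]])
E
python3 - <<'E'
from h import *
from rig import get_state
for n in("scene","side"):
    d=np.load(n+"0.npz");P=cloud(d);x,y,z=np.moveaxis(P,-1,0)
    def box(cx,cy,r,a,b): 
        k=(abs(x-cx)<r)&(abs(y-cy)<r)&(z>a)&(z<b);q=P[k];return q
    for nm,a in dict(hp=(.446,.229,.03,.214,.224),lp=(.482,-.125,.03,.214,.224),pad=(.415,.007,.024,.185,.21)).items():
        q=box(*a);c,w,an=cv2.minAreaRect(q[:,:2].astype(np.float32));print(n,nm,len(q),np.round(c,4),np.round(w,3),round(an,1),np.round(np.median(q,0),4),np.round(np.percentile(q,[2,98],axis=0),3).tolist())
    q=box(.455,.07,.05,.205,.213);l=cv2.fitLine(q[:,:2].astype(np.float32),2,0,.01,.01).ravel();print("gate dir",np.degrees(np.arctan2(l[1],l[0])))
    k=(x>.495)&(x<.55)&(y>-.16)&(y<-.06)&(z>.2);print("keeper zmax",np.round(np.percentile(z[k],[50,90,98]),4))
p,r=pose(get_state());print(np.round(r.as_matrix(),3))
E
```

```text
scene hp 145 [0.4468 0.2301] [0.033 0.032] 8.1 [0.4488 0.229  0.2184] [[0.431, 0.214, 0.214], [0.462, 0.245, 0.221]]
scene lp 51 [ 0.4939 -0.1224] [0.036 0.029] 11.3 [ 0.4822 -0.1234  0.2192] [[0.474, -0.138, 0.215], [0.509, -0.107, 0.223]]
scene pad 108 [0.4161 0.0077] [0.027 0.034] 14.2 [0.419  0.0061 0.1982] [[0.403, -0.008, 0.193], [0.429, 0.022, 0.202]]
gate dir -84.28043
keeper zmax [0.2224 0.2342 0.2362]
side hp 103 [0.4434 0.2288] [0.032 0.037] 3.0 [0.442  0.2265 0.2202] [[0.428, 0.213, 0.215], [0.457, 0.246, 0.224]]
side lp 187 [ 0.4904 -0.1201] [0.036 0.05 ] 4.3 [ 0.4895 -0.1263  0.2199] [[0.473, -0.142, 0.215], [0.509, -0.108, 0.223]]
side pad 120 [0.4189 0.007 ] [0.039 0.035] 0.2 [0.4147 0.0046 0.1992] [[0.4, -0.009, 0.19], [0.438, 0.021, 0.203]]
gate dir -83.85725
keeper zmax [0.2249 0.2353 0.2374]
[[-0.001 -0.931  0.365]
 [-0.001  0.365  0.931]
 [-1.     0.    -0.002]]
```

>>> {"method": "arm_command", "body": {"series": [{"dp":[-0.08,0,0],"angular":[0.118,0,0],"gripper":0},{"dp":[-0.08,0,0],"angular":[0.118,0,0],"gripper":0},{"dp":[-0.08,0,0],"angular":[0.118,0,0],"gripper":0},{"dp":[-0.08,0,0],"angular":[0.118,0,0],"gripper":0},{"dp":[-0.08,0,0],"angular":[0.118,0,0],"gripper":0},{"dp":[-0.08,0,0],"angular":[0.118,0,0],"gripper":0},{"dp":[-0.08,0,0],"angular":[0.118,0,0],"gripper":0},{"dp":[-0.08,0,0],"angular":[0.118,0,0],"gripper":0}], "grip_force": 30}}

```text
clock: 1.1
position: [0.2084, 0.5325, 0.304]
ee_rot: [0.697, 0.103, 0.7, -0.113]
contact_force: [0.0, 0.6, 0.5]
width: 0.0
```

```bash
cat >>h.py <<'E'
GY=np.radians(6.6); HINGE=np.array([.448,.2025])
def target(a,off,z,dy=0):
    """tool pose with gate at angle a; off=distance of finger centre out from gate mid-plane, at 190 mm radius"""
    t=GY+a;n=np.array([np.cos(t),np.sin(t)]);g=np.array([-n[1],n[0]])
    xy=HINGE-(.19+dy)*g-off*n
    M=np.array([[0,n[0],-g[0]],[0,n[1],-g[1]],[-1,0,0]]);M[:,1]=np.cross(M[:,2],M[:,0])
    return np.r_[xy,z],R.from_matrix(M)
def plan(s,p1,r1,n):
    p,r=pose(s);p0=p.copy();w=(r.inv()*r1).as_rotvec();print("turn deg",np.degrees(w).round(2),"shift",(p1-p0).round(4))
    for i in range(n):
        d=r.inv().apply((p1-p0)/n)/.12;a=w/n/(np.pi/2);print(d.round(3).tolist(),a.round(3).tolist())
        p=p+r.apply(d*.12);r=r*R.from_rotvec(w/n)
E
python3 - <<'E'
from h import *
from rig import get_state
s=get_state();print(s["position"],s["qpos"].round(3),s["width"],s["contact_force"])
plan(s,*target(0,.053,.25),15)
E
```

```text
[0.20844604 0.53251727 0.30398105] [1.076 0.248 1.366 0.    1.541 1.383] 4.3006973010076984e-05 [0.01748573 0.64750005 0.53025894]
turn deg [65.81  0.32  0.78] shift [ 0.2087 -0.5248 -0.054 ]
[0.033, -0.242, 0.199] [0.049, 0.0, 0.001]
[0.032, -0.227, 0.217] [0.049, 0.0, 0.001]
[0.032, -0.209, 0.233] [0.049, 0.0, 0.001]
[0.032, -0.191, 0.249] [0.049, 0.0, 0.001]
[0.032, -0.171, 0.263] [0.049, 0.0, 0.001]
[0.031, -0.151, 0.275] [0.049, 0.0, 0.001]
[0.031, -0.129, 0.286] [0.049, 0.0, 0.001]
[0.031, -0.107, 0.295] [0.049, 0.0, 0.001]
[0.031, -0.084, 0.302] [0.049, 0.0, 0.001]
[0.031, -0.061, 0.308] [0.049, 0.0, 0.001]
[0.03, -0.037, 0.312] [0.049, 0.0, 0.001]
[0.03, -0.013, 0.313] [0.049, 0.0, 0.001]
[0.03, 0.011, 0.314] [0.049, 0.0, 0.001]
[0.03, 0.035, 0.312] [0.049, 0.0, 0.001]
[0.03, 0.058, 0.308] [0.049, 0.0, 0.001]
```

>>> {"method": "arm_command", "body": {"series": [{"dp":[0.03,-0.24,0.2],"angular":[0.05,0,0],"gripper":0},{"dp":[0.03,-0.23,0.22],"angular":[0.05,0,0],"gripper":0},{"dp":[0.03,-0.21,0.23],"angular":[0.05,0,0],"gripper":0},{"dp":[0.03,-0.19,0.25],"angular":[0.05,0,0],"gripper":0},{"dp":[0.03,-0.17,0.26],"angular":[0.05,0,0],"gripper":0},{"dp":[0.03,-0.15,0.275],"angular":[0.05,0,0],"gripper":0},{"dp":[0.03,-0.13,0.285],"angular":[0.05,0,0],"gripper":0},{"dp":[0.03,-0.11,0.295],"angular":[0.05,0,0],"gripper":0}]}}

```text
clock: 2.1
position: [0.3165, 0.244, 0.2744]
ee_rot: [0.628, 0.318, 0.629, -0.33]
contact_force: [-0.2, 0.4, 0.2]
width: 0.0
```

```bash
python3 - <<'E'
from h import *
from rig import get_state
s=get_state();print(s["position"],s["qpos"].round(3))
plan(s,*target(0,.053,.25),7)
E
```

```text
[0.31645212 0.24396149 0.2743825 ] [ 0.491 -0.01   1.743 -0.009  1.423  1.444]
turn deg [28.88  0.62  0.78] shift [ 0.1007 -0.2363 -0.0244]
[0.032, -0.065, 0.298] [0.046, 0.001, 0.001]
[0.032, -0.044, 0.302] [0.046, 0.001, 0.001]
[0.031, -0.022, 0.305] [0.046, 0.001, 0.001]
[0.031, 0.0, 0.306] [0.046, 0.001, 0.001]
[0.03, 0.022, 0.305] [0.046, 0.001, 0.001]
[0.03, 0.044, 0.303] [0.046, 0.001, 0.001]
[0.029, 0.066, 0.299] [0.046, 0.001, 0.001]
```

>>> {"method": "arm_command", "body": {"series": [{"dp":[0.03,-0.065,0.3],"angular":[0.046,0.001,0.001],"gripper":0},{"dp":[0.03,-0.045,0.3],"angular":[0.046,0.001,0.001],"gripper":0},{"dp":[0.03,-0.02,0.305],"angular":[0.046,0.001,0.001],"gripper":0},{"dp":[0.03,0,0.305],"angular":[0.046,0.001,0.001],"gripper":0},{"dp":[0.03,0.02,0.305],"angular":[0.046,0.001,0.001],"gripper":0},{"dp":[0.03,0.045,0.3],"angular":[0.046,0.001,0.001],"gripper":0},{"dp":[0.03,0.065,0.3],"angular":[0.046,0.001,0.001],"gripper":0},{"dp":[0,0,0],"angular":[0,0,0],"gripper":0}]}}

```text
clock: 3.1
position: [0.4156, -0.0032, 0.2473]
ee_rot: [0.521, 0.475, 0.524, -0.478]
contact_force: [-0.6, -0.3, -0.8]
width: 0.0003
```

```bash
python3 - <<'E'
from h import *
from rig import get_state,get_image
s=get_state();print(s["position"],s["qpos"].round(3),s["contact_force"])
plan(s,*target(0,.053,.21),5)
d=get_image("wrist");cv2.imwrite("pics/w1.png",d["image"]);np.savez("w1.npz",**d);print(d["mtx"],d["mount"])
E
```

```text
[ 0.41557865 -0.00316003  0.2473107 ] [-1.740e-01  2.500e-02  1.776e+00 -1.000e-03  1.347e+00  1.305e+00] [-0.57967237 -0.26905333 -0.75630519]
turn deg [-1.31 -0.01  0.32] shift [ 0.0016  0.0108 -0.0373]
[0.062, 0.005, -0.018] [-0.003, -0.0, 0.001]
[0.062, 0.005, -0.018] [-0.003, -0.0, 0.001]
[0.062, 0.005, -0.018] [-0.003, -0.0, 0.001]
[0.062, 0.005, -0.018] [-0.003, -0.0, 0.001]
[0.062, 0.005, -0.018] [-0.003, -0.0, 0.001]
[[309.70691629   0.         320.06072176]
 [  0.         309.70691629 200.93449889]
 [  0.           0.           1.        ]] [[ 4.51752087e-04  2.96170842e-01 -9.55134874e-01 -1.42996827e-01]
 [-5.67824745e-05  9.55134978e-01  2.96170847e-01  7.53035003e-02]
 [ 9.99999896e-01 -7.95608767e-05  4.48301533e-04 -4.59691785e-04]
 [ 0.00000000e+00  0.00000000e+00  0.00000000e+00  1.00000000e+00]]
```

View pics/w1.png

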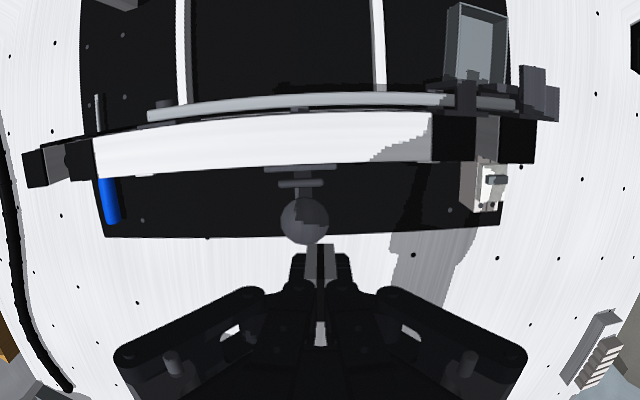

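```bash
cat >>h.py <<'E'
def wray(d,s,uv,z):
    K=d["mtx"];u=np.array([(uv[0]-K[0,2])/K[0,0],(uv[1]-K[1,2])/K[1,1]]);t=np.linalg.norm(u);e=u/t*np.sin(t)
    c=np.array([e[0],-e[1],-np.cos(t)]);p,r=pose(s);M=d["mount"];o=p+r.apply(M[:3,3]);v=r.apply(M[:3,:3]@c)
    return o+v*(z-o[2])/v[2]
E
python3 - <<'E'
from h import *
from rig import get_state
s=get_state();d=np.load("w1.npz");print(target(0,.056,.2)[0])
for n,uv,z in(("padL",(281,222),.2),("padR",(330,222),.2),("padC",(305,221),.2),("heelL",(278,182),.212),("heelR",(324,182),.212),("gateL",(96,180),.21),("gateR",(431,153),.21),("farL",(93,140),.21),("farR",(431,113),.21)):print(n,wray(d,s,uv,z).round(4))
E
```

```text
[0.41420918 0.00732269 0.2       ]
padL [0.4138 0.0244 0.2   ]
padR [ 0.417  -0.0078  0.2   ]
padC [0.4161 0.0086 0.2   ]
heelL [0.444  0.0265 0.212 ]
heelR [ 0.4465 -0.0008  0.212 ]
gateL [0.4345 0.1641 0.21  ]
gateR [ 0.4709 -0.0642  0.21  ]
farL [0.4639 0.1645 0.21  ]
farR [ 0.4951 -0.0605  0.21  ]
```

>>> {"method": "arm_command", "body": {"series": [{"dp":[0.04,0.01,-0.02],"angular":[-0.003,0,0.001],"gripper":0},{"dp":[0.06,0.01,-0.02],"angular":[-0.003,0,0.001],"gripper":0},{"dp":[0.06,0.01,-0.02],"angular":[-0.003,0,0.001],"gripper":0},{"dp":[0.06,0.01,-0.02],"angular":[-0.003,0,0.001],"gripper":0},{"dp":[0.06,0.01,-0.015],"angular":[-0.003,0,0.001],"gripper":0},{"dp":[0.03,0,0],"angular":[0,0,0],"gripper":0},{"dp":[0,0,0],"angular":[0,0,0],"gripper":0},{"dp":[0,0,0],"angular":[0,0,0],"gripper":0}]}}

```text
clock: 4.15
position: [0.4181, 0.0143, 0.2072]
ee_rot: [0.53, 0.469, 0.531, -0.467]
contact_force: [0.4, -0.1, 0.4]
width: -0.0001
```

```bash
python3 - <<'E'
from h import *
from rig import get_state
s=get_state();print(s["position"],s["contact_force"],s["moment"])
plan(s,*target(0,.052,.2),1)
E
```

```text
[0.41811442 0.01426858 0.20722933] [ 0.4125568  -0.14867524  0.37448605] [ 0.04049666  0.00063546 -0.00523186]
turn deg [ 0.56 -0.16 -0.06] shift [ 0.0001 -0.0065 -0.0072]
[0.06, -0.006, 0.054] [0.006, -0.002, -0.001]
```

>>> {"method": "arm_command", "body": {"series": [{"dp":[0,0.01,0.027],"angular":[0.003,0,0],"gripper":0},{"dp":[0,0.005,0.027],"angular":[0.003,0,0],"gripper":0},{"dp":[0,0,0],"angular":[0,0,0],"gripper":0},{"dp":[0.016,0,0],"angular":[0,0,0],"gripper":0},{"dp":[0.016,0,0],"angular":[0,0,0],"gripper":0},{"dp":[0.016,0,0],"angular":[0,0,0],"gripper":0},{"dp":[0.016,0,0],"angular":[0,0,0],"gripper":0},{"dp":[0.016,0,0],"angular":[0,0,0],"gripper":0}]}}

```text
clock: 5.15
position: [0.4212, 0.0072, 0.1977]
ee_rot: [0.528, 0.472, 0.528, -0.47]
contact_force: [0.1, -0.4, 2.0]
width: 0.0001
```

```bash
python3 - <<'E'
from h import *
from rig import get_state
s=get_state();print(s["position"],s["contact_force"],s["moment"])
plan(s,*target(0,.052,.2),1)
E
```

```text
[0.42123745 0.00717473 0.19770808] [ 0.0806734  -0.40928084  1.95951986] [-0.07351577  0.11217408  0.04272327]
turn deg [-0.05 -0.12 -0.13] shift [-0.0031  0.0006  0.0023]
[-0.019, -0.025, -0.008] [-0.001, -0.001, -0.001]
```

>>> {"method": "arm_command", "body": {"series": [{"dp":[0.01,-0.012,0],"angular":[0,0,0],"gripper":0},{"dp":[0.01,-0.012,0],"angular":[0,0,0],"gripper":0},{"dp":[0.01,-0.006,0],"angular":[0,0,0],"gripper":0},{"dp":[0.01,0,0],"angular":[0,0,0],"gripper":0},{"dp":[0.01,0,0],"angular":[0,0,0],"gripper":0},{"dp":[0.01,0,0],"angular":[0,0,0],"gripper":0},{"dp":[0,0,0],"angular":[0,0,0],"gripper":0},{"dp":[0,0,0],"angular":[0,0,0],"gripper":0}]}}

```text
clock: 6.15
position: [0.4193, 0.0068, 0.1908]
ee_rot: [0.529, 0.473, 0.527, -0.469]
contact_force: [0.8, 0.2, 1.6]
width: -0.0002
```

```bash
cat >chk.py <<'E'
from h import *
from rig import get_state,get_image
s=get_state();p,r=pose(s);print(s["position"].round(4),s["contact_force"].round(2),s["moment"].round(3))
n=np.array([np.cos(GY),np.sin(GY)]);print("off",-(p[:2]-HINGE)@n)
d=get_image("scene");P=cloud(d);np.savez("last.npz",**d)
x,y,z=np.moveaxis(P,-1,0);g=np.array([-n[1],n[0]])
u=(P[...,:2]-HINGE)@n;v=-(P[...,:2]-HINGE)@g
# bar top edge along its length: farthest-side strip, z by v
k=(u>.017)&(u<.045)&(z>.15)&(z<.26)
for a in range(60,360,30):
    m=k&(v>a/1e3)&(v<(a+30)/1e3);q=z[m]
    print(a,m.sum(),np.percentile(q,[50,95]).round(4) if m.sum()>3 else "",end=" | ")
E
python3 chk.py
```

```text
[0.4193 0.0068 0.1908] [0.78 0.17 1.58] [ 0.021 -0.139 -0.041]
off 0.051002009174211514
60 79 [0.1967 0.2114] | 90 195 [0.2017 0.212 ] | 120 157 [0.2025 0.2094] | 150 158 [0.2044 0.2099] | 180 189 [0.2027 0.2112] | 210 156 [0.2061 0.2123] | 240 167 [0.2069 0.2135] | 270 390 [0.2058 0.2302] | 300 270 [0.2045 0.2352] | 330 276 [0.2016 0.2351] |
```

>>> {"method": "arm_command", "body": {"series": [{"dp":[0.01,-0.004,0],"angular":[0,0,0],"gripper":0},{"dp":[0.01,-0.004,0],"angular":[0,0,0],"gripper":0},{"dp":[0.01,0,0],"angular":[0,0,0],"gripper":0},{"dp":[0.01,0,0],"angular":[0,0,0],"gripper":0},{"dp":[0,0,0],"angular":[0,0,0],"gripper":0},{"dp":[0,0,0],"angular":[0,0,0],"gripper":0},{"dp":[0,0,0],"angular":[0,0,0],"gripper":0},{"dp":[0,0,0],"angular":[0,0,0],"gripper":0}]}}

```text
clock: 7.2
position: [0.419, 0.0067, 0.1859]
ee_rot: [0.529, 0.473, 0.526, -0.468]
contact_force: [0.8, 1.0, 2.0]
width: 0.0
```

```bash
python3 chk.py
```

```text
[0.419  0.0067 0.1859] [0.84 0.95 2.04] [ 0.019 -0.172  0.053]
off 0.05133001360004042
60 80 [0.1967 0.2104] | 90 197 [0.2017 0.2115] | 120 152 [0.2026 0.2096] | 150 145 [0.2054 0.2116] | 180 181 [0.2035 0.2137] | 210 155 [0.2082 0.2151] | 240 165 [0.2077 0.2174] | 270 388 [0.2064 0.2301] | 300 266 [0.2076 0.2357] | 330 270 [0.2026 0.2353] |
```

>>> {"method": "arm_command", "body": {"series": [{"dp":[0.01,-0.004,0],"angular":[0,0,0],"gripper":0},{"dp":[0.01,-0.004,0],"angular":[0,0,0],"gripper":0},{"dp":[0.01,0,0],"angular":[0,0,0],"gripper":0},{"dp":[0,0,0],"angular":[0,0,0],"gripper":0},{"dp":[0,0,0],"angular":[0,0,0],"gripper":0},{"dp":[0,0,0],"angular":[0,0,0],"gripper":0},{"dp":[0,0,0],"angular":[0,0,0],"gripper":0},{"dp":[0,0,0],"angular":[0,0,0],"gripper":0}]}}

```text
clock: 8.25
position: [0.4187, 0.0066, 0.1824]
ee_rot: [0.53, 0.474, 0.526, -0.468]
contact_force: [1.7, 0.3, 2.1]
width: -0.0001
```

```bash
python3 chk.py; python3 - <<'E'
from rig import get_image
import cv2,numpy as np
w=get_image("wrist")["image"];d=np.load("last.npz")["image"]
a=cv2.resize(w[60:210,380:580],(800,600)[:2] and (400,300),interpolation=2);b=cv2.resize(d[150:240,230:350],(400,300),interpolation=2)
cv2.imwrite("pics/k1.png",np.hstack([a,b]))
E
```

```text
[0.4187 0.0066 0.1824] [1.7  0.3  2.06] [ 0.019 -0.316 -0.025]
off 0.05159597965498693
60 79 [0.1958 0.2082] | 90 199 [0.2015 0.2115] | 120 150 [0.2038 0.2102] | 150 144 [0.2063 0.2122] | 180 179 [0.2044 0.2155] | 210 158 [0.2085 0.2181] | 240 180 [0.2086 0.2217] | 270 395 [0.206  0.2301] | 300 268 [0.2095 0.2353] | 330 274 [0.2022 0.2352] |
```

View pics/k1.png

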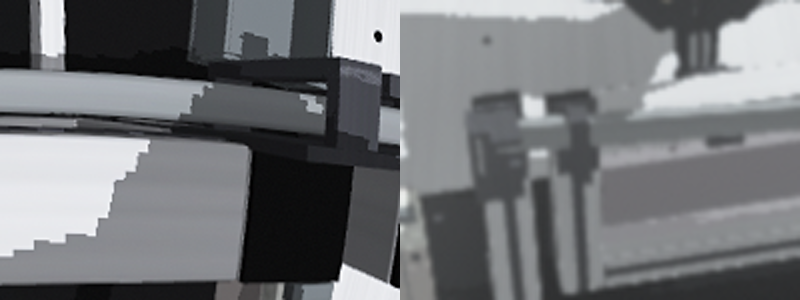

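>>> {"method": "arm_command", "body": {"series": [{"dp":[0.01,0,0],"angular":[0,0,0],"gripper":0},{"dp":[0.01,0,0],"angular":[0,0,0],"gripper":0},{"dp":[0,0,0],"angular":[0,0,0],"gripper":0},{"dp":[0,0,0],"angular":[0,0,0],"gripper":0},{"dp":[0,0,0],"angular":[0,0,0],"gripper":0},{"dp":[0,0,0],"angular":[0,0,0],"gripper":0},{"dp":[0,0,0],"angular":[0,0,0],"gripper":0},{"dp":[0,0,0],"angular":[0,0,0],"gripper":0}]}}

```text
clock: 9.35
position: [0.419, 0.0067, 0.1806]
ee_rot: [0.53, 0.474, 0.526, -0.468]
contact_force: [0.3, -0.1, 4.2]
width: -0.0002
```

```bash
python3 chk.py
```

```text
[0.419  0.0067 0.1806] [ 0.32 -0.11  4.2 ] [ 0.083 -0.185  0.014]
off 0.051293252170665965
60 85 [0.1986 0.211 ] | 90 192 [0.2009 0.2109] | 120 155 [0.2046 0.2108] | 150 145 [0.2064 0.2133] | 180 176 [0.2053 0.216 ] | 210 162 [0.2086 0.219 ] | 240 185 [0.2094 0.2224] | 270 388 [0.2063 0.2301] | 300 272 [0.2092 0.2351] | 330 265 [0.2019 0.235 ] |
```

>>> {"method": "arm_command", "body": {"series": [{"dp":[0.008,0,0],"angular":[0,0,0],"gripper":0},{"dp":[0,0,0],"angular":[0,0,0],"gripper":0},{"dp":[0,0,0],"angular":[0,0,0],"gripper":0},{"dp":[0,0,0],"angular":[0,0,0],"gripper":0},{"dp":[0,0,0],"angular":[0,0,0],"gripper":0},{"dp":[0,0,0],"angular":[0,0,0],"gripper":0},{"dp":[0,0,0],"angular":[0,0,0],"gripper":0},{"dp":[0,0,0],"angular":[0,0,0],"gripper":0}]}}

```text
clock: 10.4
position: [0.4191, 0.0067, 0.1805]
ee_rot: [0.53, 0.474, 0.525, -0.467]
contact_force: [0.3, 0.6, 4.3]
width: 0.0003
```

```bash
python3 chk.py
```

```text
[0.4191 0.0067 0.1805] [0.32 0.64 4.29] [ 0.092 -0.184 -0.023]
off 0.05126200091336975
60 87 [0.1984 0.2096] | 90 193 [0.201  0.2115] | 120 151 [0.2044 0.2111] | 150 147 [0.2068 0.2135] | 180 174 [0.2046 0.2167] | 210 160 [0.2089 0.2192] | 240 186 [0.2101 0.2224] | 270 397 [0.2061 0.23  ] | 300 269 [0.2106 0.2351] | 330 271 [0.202  0.2355] |
```

>>> {"method": "arm_command", "body": {"series": [{"dp":[-0.007,0,0],"angular":[0,0,0],"gripper":0},{"dp":[-0.002,0.01,0],"angular":[0,0,0],"gripper":0},{"dp":[-0.002,0.01,0],"angular":[0,0,0],"gripper":0},{"dp":[-0.002,0.01,0],"angular":[0,0,0],"gripper":0},{"dp":[0,0.01,0],"angular":[0,0,0],"gripper":0},{"dp":[0,0,0],"angular":[0,0,0],"gripper":0},{"dp":[0,0,0],"angular":[0,0,0],"gripper":0},{"dp":[0,0,0],"angular":[0,0,0],"gripper":0}]}}

```text
clock: 11.45
position: [0.4194, 0.0067, 0.1805]
ee_rot: [0.528, 0.471, 0.528, -0.47]
contact_force: [-1.8, -1.4, 3.1]
width: -0.0003
```

```bash
cat >>chk.py <<'E'
k=(z>.205)&(z<.2135)&(P[...,0]>.3)&(v>.05)&(v<.26)&(u>-.06)
# gate angle from the top-rail centre line within 60 mm (rotating search window kept wide)
h=P[k][:,:2]
if len(h)>20:
    l=cv2.fitLine(h.astype(np.float32),2,0,.01,.01).ravel();a=np.degrees(np.arctan2(l[1],l[0]));a=a if a<0 else a-180;print("\nrail dir",a.round(2),len(h))
E
python3 chk.py
```

```text
[0.4194 0.0067 0.1805] [-1.77 -1.39  3.1 ] [-0.144  0.391  0.004]
off 0.05088404820097131
60 71 [0.196  0.2103] | 90 196 [0.2008 0.2113] | 120 143 [0.2045 0.211 ] | 150 148 [0.2061 0.2135] | 180 173 [0.2053 0.2163] | 210 165 [0.2086 0.2192] | 240 184 [0.2097 0.222 ] | 270 396 [0.2056 0.2302] | 300 265 [0.2109 0.235 ] | 330 274 [0.2015 0.2348] | 
rail dir -83.43 1237
```

>>> {"method": "arm_command", "body": {"series": [{"dp":[-0.012,0,0],"angular":[0,0,0],"gripper":0},{"dp":[0,0,0],"angular":[0,0,0],"gripper":0},{"dp":[0,0,0],"angular":[0,0,0],"gripper":0},{"dp":[0,0,0],"angular":[0,0,0],"gripper":0},{"dp":[0,0,0],"angular":[0,0,0],"gripper":0},{"dp":[0,0,0],"angular":[0,0,0],"gripper":0},{"dp":[0,0,0],"angular":[0,0,0],"gripper":0},{"dp":[0,0,0],"angular":[0,0,0],"gripper":0}]}}

```text
clock: 12.5
position: [0.4207, 0.0069, 0.1818]
ee_rot: [0.528, 0.472, 0.527, -0.469]
contact_force: [-0.9, -0.8, 2.1]
width: -0.0001
```

```bash
python3 chk.py
```

```text
[0.4207 0.0069 0.1818] [-0.87 -0.84  2.13] [-0.05   0.091  0.042]
off 0.049606198801606535
60 90 [0.1969 0.2103] | 90 196 [0.2017 0.211 ] | 120 155 [0.2054 0.2101] | 150 147 [0.2054 0.2132] | 180 181 [0.205  0.2159] | 210 160 [0.2086 0.2183] | 240 182 [0.21   0.2216] | 270 396 [0.2061 0.2299] | 300 270 [0.2108 0.2349] | 330 277 [0.2023 0.2349] | 
rail dir -82.76 1235
```

>>> {"method": "arm_command", "body": {"series": [{"dp":[0,0.02,0],"angular":[0,0,0],"gripper":0},{"dp":[0,0.02,0],"angular":[0,0,0],"gripper":0},{"dp":[0,0.02,0],"angular":[0,0,0],"gripper":0},{"dp":[0,0.02,0],"angular":[0,0,0],"gripper":0},{"dp":[0,0.02,0],"angular":[0,0,0],"gripper":0},{"dp":[0,0,0],"angular":[0,0,0],"gripper":0},{"dp":[0,0,0],"angular":[0,0,0],"gripper":0},{"dp":[0,0,0],"angular":[0,0,0],"gripper":0}]}}

```text
clock: 13.55
position: [0.434, 0.008, 0.1818]
ee_rot: [0.529, 0.472, 0.527, -0.469]
contact_force: [-0.0, -0.7, 1.5]
width: -0.0003
```

```bash
python3 chk.py
```

```text
[0.434  0.008  0.1818] [-0.02 -0.71  1.47] [-0.161  0.048  0.011]
off 0.03629836831088304
60 144 [0.2001 0.2113] | 90 220 [0.2032 0.2116] | 120 194 [0.2069 0.2115] | 150 208 [0.2079 0.2132] | 180 268 [0.2056 0.2157] | 210 231 [0.2002 0.2185] | 240 186 [0.1833 0.2218] | 270 193 [0.1801 0.2301] | 300 139 [0.2168 0.2363] | 330 265 [0.2023 0.2351] | 
rail dir -79.35 1258
```

```bash
cat >>h.py <<'E'
def arc(s,a0,a1,n,off,z,dy=0):
    p,r=pose(s);print(p.round(4),s["contact_force"].round(2),"qpos",s["qpos"].round(2))
    for a in np.linspace(a0,a1,n+1)[1:]:
        q,t=target(a,off,z,dy);w=(r.inv()*t).as_rotvec()/(np.pi/2);d=r.inv().apply(q-p)/.12;print(round(a,3),d.round(3).tolist(),w.round(3).tolist());p,r=q,t
def gate_angle(d):
    """rail angle seen by the scene camera: fit to points at rail-top height within 60-260 mm of the hinge"""
    P=cloud(d);q=P[...,:2]-HINGE;rr=np.hypot(*np.moveaxis(q,-1,0));k=(P[...,2]>.204)&(P[...,2]<.214)&(rr>.06)&(rr<.26)
    th=np.arctan2(q[k][:,1],q[k][:,0])-np.radians(-90)-GY;return len(th),np.median(th)
E
python3 - <<'E'
from h import *
from rig import get_state
print(gate_angle(np.load("last.npz")),gate_angle(np.load("scene0.npz")))
s=get_state();arc(s,.07,.07+8*.045,8,.0485,.182)
E
```

```text
(1260, np.float64(0.116045606788658)) (1318, np.float64(0.06429042175801597))
[0.4339 0.008  0.1817] [-0.66 -1.57  0.95] qpos [-0.14  0.1   1.87  0.    1.17  1.31]
0.115 [-0.002, 0.083, 0.023] [-0.073, -0.0, -0.002]
0.16 [0.0, 0.072, 0.017] [-0.029, 0.0, 0.0]
0.205 [0.0, 0.072, 0.017] [-0.029, -0.0, 0.0]
0.25 [0.0, 0.072, 0.017] [-0.029, 0.0, -0.0]
0.295 [0.0, 0.072, 0.017] [-0.029, 0.0, -0.0]
0.34 [-0.0, 0.072, 0.017] [-0.029, 0.0, 0.0]
0.385 [-0.0, 0.072, 0.017] [-0.029, -0.0, 0.0]
0.43 [0.0, 0.072, 0.017] [-0.029, 0.0, 0.0]
```

>>> {"method": "arm_command", "body": {"series": [{"dp":[0,0.05,0.01],"angular":[-0.04,0,0],"gripper":0},{"dp":[0,0.07,0.017],"angular":[-0.035,0,0],"gripper":0},{"dp":[0,0.07,0.017],"angular":[-0.035,0,0],"gripper":0},{"dp":[0,0.07,0.017],"angular":[-0.03,0,0],"gripper":0},{"dp":[0,0.07,0.017],"angular":[-0.03,0,0],"gripper":0},{"dp":[0,0.07,0.017],"angular":[-0.03,0,0],"gripper":0},{"dp":[0,0.05,0.012],"angular":[-0.02,0,0],"gripper":0},{"dp":[0,0.02,0],"angular":[-0.01,0,0],"gripper":0}]}}

```text
clock: 14.6
position: [0.4901, 0.0133, 0.1816]
ee_rot: [0.605, 0.365, 0.607, -0.364]
contact_force: [0.0, -1.9, 2.0]
width: 0.0001
```

```bash
cat >ga.py <<'E'
from h import *
from rig import get_state,get_image
import sys
s=get_state();d=get_image("scene");n,a=gate_angle(d);a-=.06;p,r=pose(s)
t=GY+a;nn=np.array([np.cos(t),np.sin(t)]);g=np.array([-nn[1],nn[0]]);q=p[:2]-HINGE
print("gate",a.round(3),n,"off",(-q@nn).round(4),"radius",(-q@g).round(4),"tool yaw-gate deg",(np.degrees(np.arctan2(*r.as_matrix()[1::-1,1])-t)).round(1))
cv2.imwrite("pics/s_last.png",d["image"])
arc(s,a,a+8*.045,8,float(sys.argv[1]),.182)
E
python3 ga.py .0485
```

```text
gate 0.333 1341 off 0.044 radius 0.1888 tool yaw-gate deg 2.3
[0.4901 0.0133 0.1816] [ 0.03 -1.93  2.  ] qpos [-0.12  0.18  1.76  0.    1.2   0.96]
0.378 [-0.004, 0.033, 0.028] [-0.003, -0.002, -0.0]
0.423 [0.0, 0.072, 0.017] [-0.029, 0.0, 0.0]
0.468 [0.0, 0.072, 0.017] [-0.029, 0.0, 0.0]
0.513 [0.0, 0.072, 0.017] [-0.029, 0.0, 0.0]
0.558 [0.0, 0.072, 0.017] [-0.029, 0.0, 0.0]
0.603 [0.0, 0.072, 0.017] [-0.029, 0.0, 0.0]
0.648 [0.0, 0.072, 0.017] [-0.029, 0.0, 0.0]
0.693 [0.0, 0.072, 0.017] [-0.029, 0.0, 0.0]
```

View pics/s_last.png

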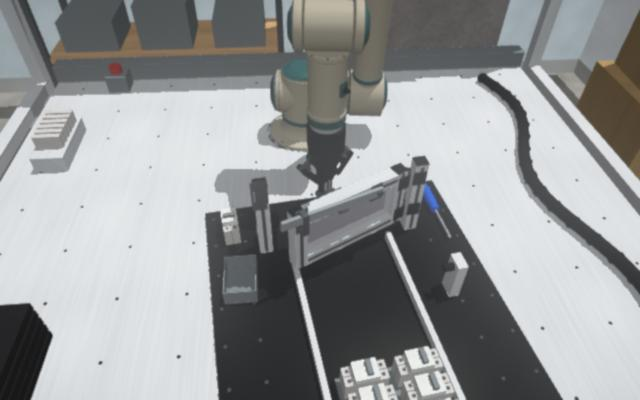

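>>> {"method": "arm_command", "body": {"series": [{"dp":[0,0.05,0.016],"angular":[-0.015,0,0],"gripper":0},{"dp":[0,0.072,0.017],"angular":[-0.029,0,0],"gripper":0},{"dp":[0,0.072,0.017],"angular":[-0.029,0,0],"gripper":0},{"dp":[0,0.072,0.017],"angular":[-0.029,0,0],"gripper":0},{"dp":[0,0.072,0.017],"angular":[-0.029,0,0],"gripper":0},{"dp":[0,0.072,0.017],"angular":[-0.029,0,0],"gripper":0},{"dp":[0,0.072,0.017],"angular":[-0.029,0,0],"gripper":0},{"dp":[0,0.05,0.012],"angular":[-0.02,0,0],"gripper":0}]}}

```text
clock: 15.65
position: [0.5517, 0.0393, 0.1814]
ee_rot: [0.658, 0.256, 0.661, -0.255]
contact_force: [-0.8, -0.8, 2.2]
width: 0.0001
```

```bash
python3 ga.py .0475
```

```text
gate 0.661 1371 off 0.0403 radius 0.1891 tool yaw-gate deg 3.2
[0.5517 0.0393 0.1814] [-0.75 -0.85  2.15] qpos [-0.06  0.28  1.63  0.    1.24  0.68]
0.706 [-0.005, 0.01, 0.024] [0.007, -0.003, -0.0]
0.751 [0.0, 0.072, 0.016] [-0.029, 0.0, 0.0]
0.796 [0.0, 0.072, 0.016] [-0.029, 0.0, 0.0]
0.841 [0.0, 0.072, 0.016] [-0.029, 0.0, 0.0]
0.886 [0.0, 0.072, 0.016] [-0.029, 0.0, 0.0]
0.931 [0.0, 0.072, 0.016] [-0.029, 0.0, 0.0]
0.976 [0.0, 0.072, 0.016] [-0.029, 0.0, 0.0]
1.021 [0.0, 0.072, 0.016] [-0.029, 0.0, 0.0]
```

>>> {"method": "arm_command", "body": {"series": [{"dp":[0,0.055,0.016],"angular":[-0.022,0,0],"gripper":0},{"dp":[0,0.072,0.017],"angular":[-0.029,0,0],"gripper":0},{"dp":[0,0.072,0.017],"angular":[-0.029,0,0],"gripper":0},{"dp":[0,0.072,0.017],"angular":[-0.029,0,0],"gripper":0},{"dp":[0,0.072,0.017],"angular":[-0.029,0,0],"gripper":0},{"dp":[0,0.072,0.017],"angular":[-0.029,0,0],"gripper":0},{"dp":[0,0.072,0.017],"angular":[-0.029,0,0],"gripper":0},{"dp":[0,0.05,0.012],"angular":[-0.02,0,0],"gripper":0}]}}

```text
clock: 16.7
position: [0.6033, 0.0877, 0.1814]
ee_rot: [0.693, 0.134, 0.696, -0.131]
contact_force: [-1.2, -0.9, 0.8]
width: -0.0002
```

```bash
python3 ga.py .0475
```

```text
gate 1.007 1304 off 0.0361 radius 0.1897 tool yaw-gate deg 4.1
[0.6033 0.0877 0.1814] [-1.23 -0.9   0.82] qpos [0.03 0.36 1.51 0.   1.28 0.4 ]
1.052 [-0.005, -0.025, 0.017] [0.017, -0.003, -0.002]
1.097 [0.0, 0.072, 0.016] [-0.029, 0.0, 0.0]
1.142 [0.0, 0.072, 0.016] [-0.029, 0.0, 0.0]
1.187 [0.0, 0.072, 0.016] [-0.029, 0.0, 0.0]
1.232 [0.0, 0.072, 0.016] [-0.029, 0.0, 0.0]
1.277 [0.0, 0.072, 0.016] [-0.029, 0.0, 0.0]
1.322 [0.0, 0.072, 0.016] [-0.029, 0.0, 0.0]
1.367 [0.0, 0.072, 0.016] [-0.029, 0.0, 0.0]
```

>>> {"method": "arm_command", "body": {"series": [{"dp":[0,0.055,0.014],"angular":[-0.022,0,0],"gripper":0},{"dp":[0,0.072,0.017],"angular":[-0.029,0,0],"gripper":0},{"dp":[0,0.072,0.017],"angular":[-0.029,0,0],"gripper":0},{"dp":[0,0.072,0.017],"angular":[-0.029,0,0],"gripper":0},{"dp":[0,0.072,0.017],"angular":[-0.029,0,0],"gripper":0},{"dp":[0,0.05,0.012],"angular":[-0.02,0,0],"gripper":0},{"dp":[0,0.03,0.007],"angular":[-0.015,0,0],"gripper":0},{"dp":[0,0,0],"angular":[0,0,0],"gripper":0}]}}

```text
clock: 17.75
position: [0.6301, 0.1381, 0.1815]
ee_rot: [0.706, 0.032, 0.707, -0.028]
contact_force: [-0.2, 0.8, 2.2]
width: -0.0001
```

```bash
python3 ga.py .0475
```

```text
gate 1.309 1077 off 0.0371 radius 0.1895 tool yaw-gate deg 3.6
[0.6301 0.1381 0.1815] [-0.2   0.76  2.21] qpos [0.1  0.41 1.43 0.01 1.31 0.19]
1.354 [-0.004, -0.016, 0.019] [0.011, -0.002, -0.003]
1.399 [0.0, 0.072, 0.016] [-0.029, 0.0, 0.0]
1.444 [0.0, 0.072, 0.016] [-0.029, 0.0, 0.0]
1.489 [0.0, 0.072, 0.016] [-0.029, 0.0, 0.0]
1.534 [0.0, 0.072, 0.016] [-0.029, 0.0, 0.0]
1.579 [0.0, 0.072, 0.016] [-0.029, 0.0, 0.0]
1.624 [0.0, 0.072, 0.016] [-0.029, 0.0, 0.0]
1.669 [0.0, 0.072, 0.016] [-0.029, 0.0, 0.0]
```

View pics/s_last.png

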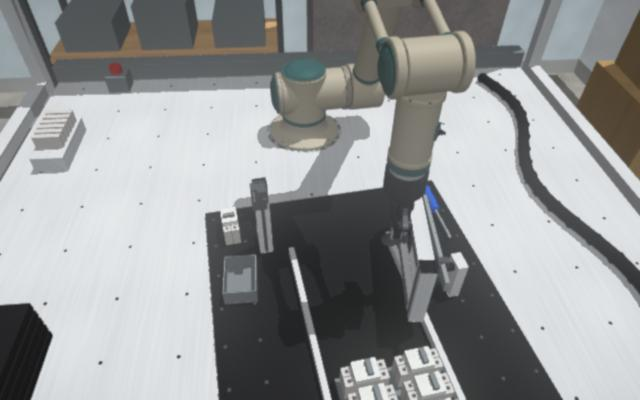

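>>> {"method": "arm_command", "body": {"series": [{"dp":[0,0.03,0.007],"angular":[-0.012,0,0],"gripper":0},{"dp":[0,0.03,0.007],"angular":[-0.012,0,0],"gripper":0},{"dp":[0,0.03,0.007],"angular":[-0.012,0,0],"gripper":0},{"dp":[0,0.03,0.007],"angular":[-0.012,0,0],"gripper":0},{"dp":[0,0.03,0.007],"angular":[-0.012,0,0],"gripper":0},{"dp":[0,0.02,0.004],"angular":[-0.005,0,0],"gripper":0},{"dp":[0,0,0],"angular":[0,0,0],"gripper":0},{"dp":[0,0,0],"angular":[0,0,0],"gripper":0}]}}

```text
clock: 18.8
position: [0.6361, 0.1587, 0.1815]
ee_rot: [0.707, -0.007, 0.708, 0.01]
contact_force: [0.6, -0.3, 0.5]
width: -0.0
```

```bash
python3 ga.py .0475
```

```text
gate 1.428 909 off 0.0385 radius 0.1892 tool yaw-gate deg 3.0
[0.6361 0.1587 0.1815] [ 0.55 -0.29  0.55] qpos [0.14 0.43 1.4  0.   1.32 0.11]
1.473 [-0.004, -0.004, 0.022] [0.004, -0.001, -0.003]
1.518 [0.0, 0.072, 0.016] [-0.029, 0.0, 0.0]
1.563 [0.0, 0.072, 0.016] [-0.029, 0.0, 0.0]
1.608 [0.0, 0.072, 0.016] [-0.029, 0.0, 0.0]
1.653 [0.0, 0.072, 0.016] [-0.029, 0.0, 0.0]
1.698 [0.0, 0.072, 0.016] [-0.029, 0.0, 0.0]
1.743 [0.0, 0.072, 0.016] [-0.029, 0.0, 0.0]
1.788 [0.0, 0.072, 0.016] [-0.029, 0.0, 0.0]
```

>>> {"method": "arm_command", "body": {"series": [{"dp":[0,0.02,0.004],"angular":[-0.005,0,0],"gripper":0},{"dp":[0,0.02,0.004],"angular":[-0.005,0,0],"gripper":0},{"dp":[0,0.02,0.004],"angular":[-0.005,0,0],"gripper":0},{"dp":[0,0.02,0.004],"angular":[0,0,0],"gripper":0},{"dp":[0,0,0],"angular":[0,0,0],"gripper":0},{"dp":[0,0,0],"angular":[0,0,0],"gripper":0},{"dp":[0,0,0],"angular":[0,0,0],"gripper":0},{"dp":[0,0,0],"angular":[0,0,0],"gripper":0}]}}

```text
clock: 19.85
position: [0.6379, 0.1688, 0.1816]
ee_rot: [0.707, -0.016, 0.707, 0.019]
contact_force: [0.3, 0.1, 1.3]
width: -0.0001
```

```bash
python3 ga.py .0475|head -3
```

```text
gate 1.477 837 off 0.0378 radius 0.1891 tool yaw-gate deg 1.5
[0.6379 0.1688 0.1816] [0.34 0.06 1.31] qpos [0.15 0.43 1.39 0.   1.32 0.1 ]
1.522 [-0.004, -0.009, 0.023] [-0.012, -0.001, -0.003]
```

>>> {"method": "arm_command", "body": {"series": [{"dp":[0,0.02,0.004],"angular":[0,0,0],"gripper":0},{"dp":[0,0.02,0.004],"angular":[0,0,0],"gripper":0},{"dp":[0,0,0],"angular":[0,0,0],"gripper":0},{"dp":[0,0,0],"angular":[0,0,0],"gripper":0},{"dp":[0,0,0],"angular":[0,0,0],"gripper":0},{"dp":[0,0,0],"angular":[0,0,0],"gripper":0},{"dp":[0,0,0],"angular":[0,0,0],"gripper":0},{"dp":[0,0,0],"angular":[0,0,0],"gripper":0}]}}

```text
clock: 20.9
position: [0.6379, 0.1695, 0.1818]
ee_rot: [0.706, -0.019, 0.708, 0.016]
contact_force: [0.5, -2.3, 1.2]
width: -0.0002
```

```bash
python3 ga.py .0475|head -3
```

```text
gate 1.484 824 off 0.0384 radius 0.1889 tool yaw-gate deg 1.2
[0.6379 0.1695 0.1818] [ 0.51 -2.31  1.23] qpos [ 0.16  0.43  1.39 -0.    1.33  0.11]
1.529 [-0.002, -0.005, 0.025] [-0.016, -0.002, 0.003]
```

>>> {"method": "arm_command", "body": {"series": [{"dp":[-0.02,-0.004,0],"angular":[0,0,0],"gripper":0},{"dp":[-0.04,-0.004,0],"angular":[0,0,0],"gripper":0},{"dp":[-0.05,-0.005,0],"angular":[0,0,0],"gripper":0},{"dp":[-0.06,-0.01,0],"angular":[0,0,0],"gripper":0},{"dp":[-0.1,-0.02,0],"angular":[0,0,0],"gripper":0},{"dp":[-0.2,0,0],"angular":[0,0,0],"gripper":0},{"dp":[-0.2,0,0],"angular":[0,0,0],"gripper":0},{"dp":[0,0,0],"angular":[0,0,0],"gripper":0}]}}

```text
clock: 21.95
position: [0.6383, 0.1657, 0.2673]
ee_rot: [0.706, -0.017, 0.708, 0.017]
contact_force: [0.3, 0.5, -0.1]
width: 0.0001
```

```bash
python3 ga.py .0475|head -3; python3 - <<'E'
import sys;sys.path.insert(0,".")
from h import *
from rig import get_image
a=get_image("scene")["image"][130:340,330:530];b=get_image("side")["image"][120:320,180:480]
cv2.imwrite("pics/fin.png",np.hstack([cv2.resize(a,(400,420),interpolation=2),cv2.resize(b,(400,420),interpolation=2)]))
E
```

```text
gate 1.468 1182 off 0.0391 radius 0.1898 tool yaw-gate deg 2.1
[0.6383 0.1657 0.2673] [ 0.29  0.49 -0.12] qpos [ 0.15  0.39  1.24 -0.    1.51  0.1 ]
1.513 [0.71, 0.001, 0.02] [-0.005, -0.002, 0.0]
```

View pics/fin.png

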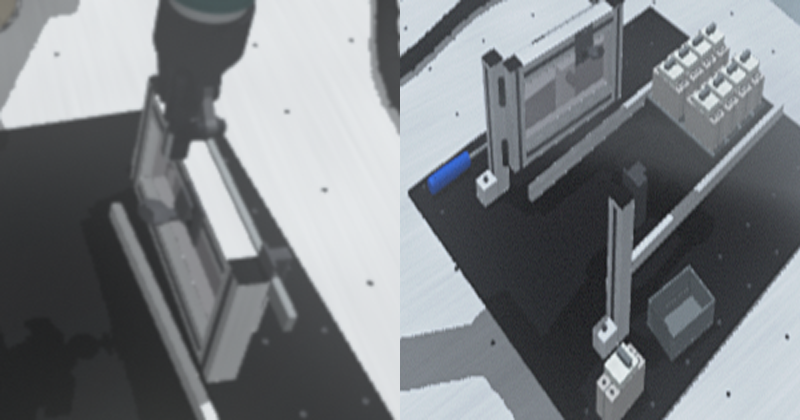

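>>> {"method": "arm_command", "body": {"series": [{"dp":[-0.15,0,0],"angular":[0,0,0],"gripper":0},{"dp":[-0.2,0,0],"angular":[0,0,0],"gripper":0},{"dp":[-0.2,0,0],"angular":[0,0,0],"gripper":0},{"dp":[-0.15,0,0],"angular":[0,0,0],"gripper":0},{"dp":[0,0,0],"angular":[0,0,0],"gripper":0},{"dp":[0,0,0],"angular":[0,0,0],"gripper":0},{"dp":[0,0,0],"angular":[0,0,0],"gripper":0},{"dp":[0,0,0],"angular":[0,0,0],"gripper":0}]}}

```text
clock: 23.1
position: [0.6336, 0.1649, 0.3373]
ee_rot: [0.696, -0.019, 0.718, 0.016]
contact_force: [-0.3, 0.7, 0.3]
width: -0.0001
```

```bash
python3 - <<'E'
from h import *
from rig import get_state,get_image
print(get_state()["contact_force"].round(2))
def rail(P,q0):
    q=P[...,:2]-HINGE;rr=np.hypot(*np.moveaxis(q,-1,0));k=(P[...,2]>.2065)&(P[...,2]<.2135)&(rr>.04)&(rr<.28);
    l=cv2.fitLine(P[k][:,:2].astype(np.float32),cv2.DIST_HUBER,0,.01,.01).ravel()[:2];l=l*np.sign(l@q0);return np.arctan2(l[1],l[0])
D={n:get_image(n) for n in("scene","side")}
for n,d in D.items():
    a=rail(cloud(d),[1,0])-rail(cloud(np.load(n+"0.npz")),[0,-1]);print(n,"gate",a.round(3))
a=1.48
for nm,d,aa in(("now",D["scene"],a),("start",np.load("scene0.npz"),0)):
    P=cloud(d);t=GY+aa;n=np.array([np.cos(t),np.sin(t)]);g=np.array([-n[1],n[0]]);u=(P[...,:2]-HINGE)@n;v=-(P[...,:2]-HINGE)@g;z=P[...,2]
    print(nm,[np.percentile(z[m],95).round(4) if (m:=(u>.019)&(u<.045)&(z>.15)&(z<.25)&(v>b)&(v<b+.03)).sum()>3 else None for b in np.arange(.09,.33,.03)])
for nm,d in(("0",np.load("side0.npz")),("1",D["side"])):
    P=cloud(d);h=cv2.cvtColor(d["image"],cv2.COLOR_BGR2HSV);m=(h[...,1]>150)&(h[...,0]>100)&(h[...,0]<130)
    print("driver",P[m].mean(0).round(3),end=" ")
    for c in((.40,-.19),(.57,-.18)):
        k=np.hypot(P[...,0]-c[0],P[...,1]-c[1])<.07;k&=(P[...,2]>.03)&(P[...,2]<.1);print(P[k].mean(0).round(3),k.sum(),end=" ")
    print()
E
```

```text
[-0.31  0.68  0.3 ]
scene gate 1.506
side gate 1.51
now [np.float64(0.2125), np.float64(0.2092), np.float64(0.2101), np.float64(0.2105), np.float64(0.2111), np.float64(0.2119), np.float64(0.2311), np.float64(0.2079), np.float64(0.2064)]
start [np.float64(0.2114), np.float64(0.2075), np.float64(0.2075), np.float64(0.2073), np.float64(0.2083), np.float64(0.209), np.float64(0.2297), np.float64(0.2352), np.float64(0.2348)]
driver [0.36  0.288 0.039] [ 0.423 -0.211  0.061] 811 [ 0.58  -0.18   0.044] 599 
driver [0.36  0.298 0.035] [ 0.423 -0.211  0.061] 803 [ 0.579 -0.181  0.043] 593
```

```bash
python3 -c "
from rig import *
print(sign_off())"
```

```text
the job is handed in; nothing more can be done
None
```

The gate is open against its stop, the latch bar is hanging down, my hand is off it, and the job is handed in at about 23 s.

- **What I did:** I pressed the thumb pad with shut fingers until I felt the hood at about 4 N, then eased off 1.3 mm. I pushed the gate out of the keeper on the pad and heel, then swung it round slowly until I felt the stop at about 2.3 N. Then I lifted the hand straight up and clear.
- **Forces and speed:** The highest force I read was 4.3 N, taken at the end of each move rather than during it. The swing was at most about 0.4 rad/s, averaged over a call.
- **Gate angle:** The two fixed cameras give 1.506 and 1.510 rad by comparing the rail with its starting direction. A rougher estimate gave 1.47 rad.
- **Latch bar:** Its top edge reads 206–212 mm over most of its length, level to within the noise. Two readings of 212 and 231 mm are gate hardware also seen at the start.
- **Objects left alone:** The breaker and the bin are within 1 mm of where they started. The screwdriver's colour mask shifted about 10 mm, which disagrees with "not moved". I did not check further; the picture shows it in place and nothing went near it, so I put it down to changed masking.

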